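# Square up a carrier plate in a dispensing fixture

## Robot

A 6-joint arm with a two-finger parallel gripper is mounted at the origin on the work surface. World frame = base frame: x ahead of the robot, y to its left, z up, the work surface at z = 0. Lengths are in mm, angles in degrees, forces in N, time in s.
With the tool pointing down it reaches from about 350 to 850 mm from the base axis. Payload 8.1 kg.
Tool frame: the origin (TCP) lies between the finger pads; the fingertips stand 11 mm ahead of it and the grasp point (between the pads) lies 8 mm behind it; z points along the fingers, y is the line along which they close (so a half turn about z gives the same grasp; the last joint's range is limited). The gripper opens to 85 mm and grips with 20 to 120 N. Pads are 22 mm wide; open, the fingers measure 114 mm over their backs; the gripper's body (76 mm by 85 mm) begins 54 mm behind the grasp point. The pads swing forward as they close: fully open they stand 13 mm farther back than shut.
Start: joints at [58.19, 7.471, 85.268, -0, 87.261, -4.893], TCP at [271.605, 535.01, 210.892] pointing down, gripper open.
Joint ranges: [-169.43, 169.43], [-51.17, 129.36], [1.28, 143.12], [-76.62, 256.62], [0, 156.53], [-152.29, 152.29]. Speed limits (degrees/s): [136.94, 136.94, 159.86, 180, 180, 180].

## Interface

Orientations are given as [roll, pitch, yaw] about the fixed x, y, z axes, in that order (R = Rz(yaw) Ry(pitch) Rx(roll)).
In Python, from bench import r, snapshot, get_calibration gives the robot as it stands.
- The arm moves only by the tool step_arm, never from a script. Its argument "rows" is a list of rows, each a list of 2 entries, a list of its own where there are three numbers: the shift along the tool's x, y, z in mm, then the turn about the tool's z in degrees. In form: [[[tx, ty, tz], yaw], ...]. A call has 1 to 12 rows; each row is the pose to reach, as a shift and turn from the pose commanded when the call began, along the tool's axes at that moment; what a row does not reach only later rows make up. A row lasts 1/10 s, in which the tool goes at most 50 mm and 8.59 degrees, less where a joint would pass 70% of its speed; a pose out of reach is approached as far as the arm can. A call with a gripper value outside its range is refused whole. "fingers" is the opening, from 0 (shut) to 1 (fully open), set as the call begins (left out, the last holds). The fingers move at their own pace and stop on an object; "squeeze" is the grip in N (left out, the last holds). Time passes only in rows, so rows that repeat a pose let the fingers close. It gives the time, the measured TCP pose, the force, the opening and the grip force at its end, in the units of the state.
- r.sense(): the state, without advancing time (a new reading comes with each control period).
- snapshot(name): name is "side" or "top" or "wrist"; returns the picture (420x560x3 uint8, blue, green, red); there is no depth.
- get_calibration(name): a dict with "fovy" (degrees; the focal length in pixels is half the picture's height over the tangent of half this angle, whatever the lens; pixels are square), "cx", "cy" (the principal point, pixels), "eye" and "orientation" of the camera in the world. Camera axes: x right, y up, looking along -z (the intrinsics and any distortion apply to the point x, -y, -z); pixel columns grow to the right and rows downward; lengths in mm; the calibration is good to about 2 mm. A picture is of the moment at which its call begins: read the wrist's pose just before it. get_calibration takes no time and is no camera call; for the wrist camera it gives the pose at the moment of the call.
- r.hand_in(): hands the job in; it is judged then, once.
The state is a dict: "time": time; "joint_pos": joint angles; "qd": joint speeds; "joint_efforts": joint torques, N m; "tool_pos": TCP position; "tcp_rot": TCP orientation; "ft_force": force on the tool from outside, world axes, zero at the start; "wrist_torque": the same for the moment, N m; "finger_gap": finger opening in mm; "grip_force": force on a finger pad.
Only numpy, scipy, OpenCV 4.12 (cv2) and the standard library are available. Lean on these libraries where they do the work, as an engineer would, in place of code of your own. Each camera call takes 0.05 s, during which the arm holds its last target. There are 200 camera calls.

## Task

The aluminium carrier plate on the black fixture lies skewed, its forked corner round the steel peg. Turn it in place by pushing the opposite corner sideways until its long edge bears on the stop screw, and press it home there for about a second, gently but firmly (around 12 newtons, never over 20, plate flat on the fixture all the time); then swing the clamp shut by its upright post until its rubber nose presses the plate against the stop (pushing the post with no more than 25 newtons), leave it so and leave everything else alone.

Things in the scene. Friction and masses are not known exactly. Their poses are not given: they have to be found in the camera images.
- fixture: Black base plate fixed on the table, 280 x 230 x 20 mm, top face 20 mm above the table. Its origin is on the table, under the middle of the seated plate; in its frame (z up) the base spans x -125 to 155, y -140 to 90 mm.
- peg: Fixed round steel pivot peg, 12 mm diameter, standing 28 mm out of the fixture's top; origin at its foot, on the fixture's top. At x -56, y +29 mm in the fixture's frame.
- stop: Aluminium stop block (30 x 24 x 26 mm) at x +12 mm in the fixture's frame; origin at the foot of its face that looks to the fixture's -y, at y +60 mm. A rigid steel stop screw (10 mm diameter, 8.5 mm above the fixture's top) sticks out of that face towards -y; how far is adjusted anew each time (11.5 to 18.5 mm) and is not measured.
- carrier: Loose aluminium plate 140 x 90 x 15 mm, 0.28 to 0.54 kg, flat on the fixture. Origin on its underside at the peg's place in the fork slot; x along its length, z up: spans x -14 to 126, y -74 to 16 mm. Slot: 16 mm wide (y -8 to 8), open to -x, root at x 8. Seated, it is parallel to the fixture within 0.06 rad, its y 16 edge on the stop screw; at first it is turned clockwise (yaw -0.2 to -0.4).
- push_corner (a point): The corner of the carrier plate opposite to the fork, at mid thickness: x 126, y -74, z 7.5 mm in the plate's frame. Push on the long edge (y -74) near this corner, towards the plate's +y.
- clamp (a joint): Swing clamp on a friction hinge (0.35 N m, about 7 N at the post; stays where left). 0 = wide open, arm pointing to the fixture's -y; grows clockwise from above; at 1.57 the arm points to the fixture's -x; end 1.95; starts at 0 to 0.35. Its nose meets the seated plate at about 1.35 to 1.7; push the post some 3 mm on from there to make it bite with about 4 N.
- clamp_axis (a point): Foot of the clamp's upright axis on the fixture's top, at x 112, y -65 mm in the fixture's frame. The arm, 60 mm long, swings 24 to 36 mm above the table.
- clamp_post (a point): Centre of the top of the upright steel post on the clamp arm, 14 mm diameter, 50 mm from the axis, rising from the arm to 76.5 mm above the table. Under it, in the arm's leading face, is a sprung rubber nose 12 mm wide, its tip 22 mm ahead of the arm's middle line (1.8 N per mm, 8 mm travel).
- thumb_nut: Loose dark steel thumb nut, 22 mm wide, 20 mm high, standing on the fixture. Bystander; origin at its foot.
- dowel: Loose steel dowel, 12 mm diameter, 22 mm high, standing on the fixture. Bystander; origin at its foot.
- parts_tray: Grey open tray 120 x 160 x 35 mm on the table. Bystander; origin under its centre.
- syringe: Clear cartridge with orange cap, 32 mm diameter, 120 mm high, standing on the table. Bystander; origin at its foot.
- driver: Black screwdriver, 170 mm long, lying on the table. Bystander.
- spare_carrier: A spare flat aluminium plate without fork, 140 x 90 x 15 mm, on the table beside the fixture. Bystander; origin under its centre.
- setting_block: Steel setting block 30 x 50 x 30 mm on the table. Bystander; origin under its centre.
There are look-alikes about, which are no part of the job. Leave any orange or purple look-alike of the carrier alone.

How it is judged:
By the outcome, as a careful person would: the job done as asked, in the order asked, and still so for the second after the job is handed in, with the robot touching nothing.
It also fails if it takes over 72 s, if anything falls off the work surface, if the arm or the gripper's body presses on something with over 40 N, if the wrist force passes 120 N, or if a joint passes its speed limit or range.

## Working session

There is one attempt and no reset: what is moved stays moved. The work goes in short steps, Python scripts to look and compute and a tool call to move; the robot and the scene stay as the last step left them, time stands still between calls to the robot, and variables do not carry over. Pictures are saved under pics/ and viewed, at most 10 in all, crops included, and the job is handed in when it is done.

Besides the shell and the picture viewer there is one more tool, called after "Request:" by a JSON object that holds its "op" and its "data", one argument or row to a line. step_arm: Moves the arm, as the interface text tells. Its arguments: {"type":"object","properties":{"rows":{"type":"array"},"fingers":{"type":"number"},"squeeze":{"type":"number"}},"required":["rows"]}

```bash
mkdir -p pics; python3 - <<'E'
from bench import r, snapshot, get_calibration
import cv2
for n in("side","top"):
    im=snapshot(n);cv2.imwrite(f"pics/{n}0.png",im);print(get_calibration(n))
print(r.sense())
E
```

```text
{'fovy': 49.221476953499845, 'cx': 276.3863166601179, 'cy': 204.49897347093736, 'eye': array([ -18.99988023, -852.20554627,  708.03956408]), 'orientation': array([ 56.56199083,  -0.41022276, -27.61862918])}
{'fovy': 51.246771428173716, 'cx': 284.2889156481766, 'cy': 206.89859429169883, 'eye': array([ 241.3890525 ,   26.58997509, 1092.5521066 ]), 'orientation': array([ 1.07460076e+01, -3.39332968e-02, -8.91796433e+01])}
{'time': 0.1, 'joint_pos': array([ 5.81911996e+01,  7.51131939e+00,  8.53235511e+01,  1.63907549e-03,
        8.72622829e+01, -4.89433670e+00]), 'qd': array([ 0.09482124, -0.02699816, -0.20894514,  0.01271337, -0.0370883 ,
        0.03341061]), 'joint_efforts': array([ 1.06197993e-03, -5.70950568e+01, -5.01939690e+01, -2.21779960e-04,
        8.14622326e-03,  6.51077085e-05]), 'tool_pos': array([271.29446508, 534.56182456, 209.93885477]), 'tcp_rot': array([-1.79903341e+02, -9.92007123e-03,  1.53085448e+02]), 'ft_force': array([-0.21676101, -0.61875632, -0.66023979]), 'wrist_torque': array([ 0.00594326,  0.00779092, -0.01969928]), 'grip_force': 0.0, 'finger_gap': 85.33673083577376}
```

View pics/top0.png

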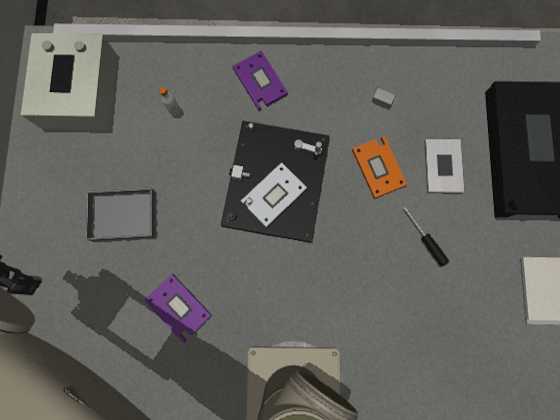

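View pics/side0.png

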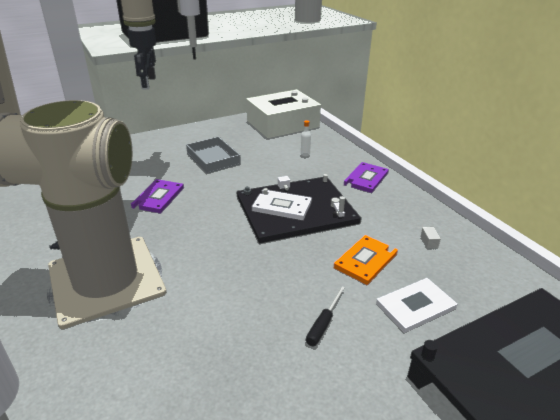

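The top view shows the fixture with corners near (243,121), (329,136), (312,242) and (222,226). The stop is at (236,172), the carrier's push corner is near (306,184), and the open clamp's post is near (318,147). The side view agrees. Next I'll measure.

```bash
cat > h.py <<'E'
import numpy as np, cv2
from scipy.spatial.transform import Rotation as R
from bench import r, snapshot, get_calibration
def ray(c,uv):
    f=210/np.tan(np.radians(c["fovy"]/2)); uv=np.atleast_2d(uv).astype(float)
    d=np.c_[(uv[:,0]-c["cx"])/f,-(uv[:,1]-c["cy"])/f,-np.ones(len(uv))]
    return R.from_euler("xyz",c["orientation"],degrees=True).apply(d)
def onz(c,uv,z):
    d=ray(c,uv); e=np.array(c["eye"]); return e+d*((z-e[2])/d[:,2])[:,None]
def proj(c,p):
    f=210/np.tan(np.radians(c["fovy"]/2))
    q=R.from_euler("xyz",c["orientation"],degrees=True).inv().apply(np.atleast_2d(p)-np.array(c["eye"]))
    return np.c_[c["cx"]+f*q[:,0]/-q[:,2],c["cy"]-f*q[:,1]/-q[:,2]]
def tri(c1,a,c2,b):
    d1,d2=ray(c1,a)[0],ray(c2,b)[0];e1,e2=np.array(c1["eye"]),np.array(c2["eye"])
    s=np.linalg.lstsq(np.c_[d1,-d2],e2-e1,rcond=None)[0]
    p,q=e1+s[0]*d1,e2+s[1]*d2; return (p+q)/2,np.linalg.norm(p-q)
class Fix:
    def __init__(s,o,yaw): s.o=np.array(o[:2]);s.yaw=yaw;c,n=np.cos(yaw),np.sin(yaw);s.M=np.array([[c,-n],[n,c]])
    def w(s,p): return s.M@np.array(p[:2])+s.o
    def f(s,p): return s.M.T@(np.array(p[:2])-s.o)
def order_rect(mask):
    n=cv2.findContours(mask,cv2.RETR_EXTERNAL,cv2.CHAIN_APPROX_NONE)[0]
    return max(n,key=cv2.contourArea)
E
python3 - <<'E'
from h import *
im=cv2.imread("pics/top0.png");c=get_calibration("top")
g=im.max(2)
roi=np.zeros(g.shape,np.uint8);roi[115:250,215:335]=1
m=((g<60)&(roi>0)).astype(np.uint8)*255
m=cv2.morphologyEx(m,cv2.MORPH_CLOSE,np.ones((5,5)))
k=cv2.convexHull(order_rect(m)); q=cv2.approxPolyDP(k,6,True)[:,0]
print(q); w=onz(c,q,20)[:,:2]; print(w.round(1)); print(cv2.minAreaRect(onz(c,k[:,0],20)[:,:2].astype(np.float32)))
m=((g>170)&(roi>0)).astype(np.uint8)*255
n,l,s,ce=cv2.connectedComponentsWithStats(m);print(s,ce.round(1))
big=1+np.argmax(s[1:,4]); k=order_rect((l==big).astype(np.uint8)*255)
print(cv2.minAreaRect(onz(c,k[:,0],35)[:,:2].astype(np.float32)))
print(cv2.approxPolyDP(cv2.convexHull(k),4,True)[:,0])
cv2.imwrite("pics/top0c.png",cv2.resize(im[112:250,212:340],None,fx=4.3,fy=4.3,interpolation=cv2.INTER_CUBIC))
E
```

```text
[[242 121]
 [328 136]
 [311 242]
 [221 225]]
[[669.7 141.6]
 [632.2 -80.9]
 [358.1 -38. ]
 [397.1 184.8]]
((514.2152099609375, 53.764381408691406), (234.5953369140625, 282.4070739746094), 80.73304748535156)
[[     0      0    560    420 233461]
 [   249    125      3      2      4]
 [   303    143     12      8     52]
 [   295    144      1      1      1]
 [   317    145      1      1      1]
 [   297    146      2      1      2]
 [   242    163     64     63   1431]
 [   232    166     11     11     91]
 [   243    173      2      1      2]
 [   266    187     18     17    146]
 [   247    199      4      3      9]] [[279.6 209.6]
 [250.2 125.5]
 [308.4 146.7]
 [295.  144. ]
 [317.  145. ]
 [297.5 146. ]
 [273.4 193.5]
 [236.8 171. ]
 [243.5 173. ]
 [274.9 195.2]
 [248.6 200.3]]
((474.9264221191406, 56.68733215332031), (88.14425659179688, 137.18048095703125), 44.98991012573242)
[[305 187]
 [266 225]
 [242 201]
 [281 163]]
```

View pics/top0c.png

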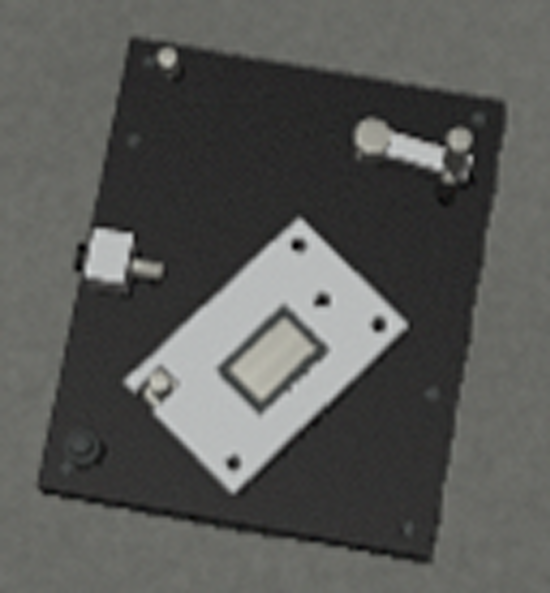

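The crop shows the dowel at top left, the thumb nut at bottom left, and the peg in the fork at the plate's left corner. The clamp is open, with its nose towards -x. The plate is about 36° clockwise of the fixture, which is more than the text says, so I'll go and look from near.

Request:
{"op": "step_arm", "data": {
  "rows": [
    [[-402, -351, -50], 93],
    [[-402, -351, -50], 93],
    [[-402, -351, -50], 93],
    [[-402, -351, -50], 93],
    [[-402, -351, -50], 93],
    [[-402, -351, -50], 93],
    [[-402, -351, -50], 93],
    [[-402, -351, -50], 93],
    [[-402, -351, -50], 93],
    [[-402, -351, -50], 93],
    [[-402, -351, -50], 93],
    [[-402, -351, -50], 93]
  ],
  "fingers": 0
}}

```text
time: 1.3
tool_pos: [472.1, 36.0, 260.9]
tcp_rot: [180.0, 0.1, 59.6]
ft_force: [-0.3, 0.9, -0.0]
finger_gap: 0.1
grip_force: 0.0
```

```bash
python3 - <<'E'
from h import *
c=get_calibration("wrist");im=snapshot("wrist");cv2.imwrite("pics/w1.png",im);np.save("w1.npy",c,allow_pickle=True);print(c)
s=r.sense();print(s["time"],s["tool_pos"],s["tcp_rot"],s["joint_pos"],s["ft_force"],s["finger_gap"])
E
```

```text
{'fovy': 67.78732546301356, 'cx': 281.2550710819959, 'cy': 207.20443962825277, 'eye': array([506.24330001,  95.69990264, 423.96154196]), 'orientation': array([-1.55089604e+01, -2.56233639e-03, -3.03758896e+01])}
1.35 [471.43558823  38.05646329 260.57338176] [-1.79967020e+02  2.59028063e-02  5.98405778e+01] [-1.59368729e+00 -1.33873907e+01  1.00268269e+02 -6.99036019e-03
  9.31604724e+01  2.85653595e+01] [-0.61963703  0.05295771 -0.92743476] -0.2656197188817761
```

View pics/w1.png

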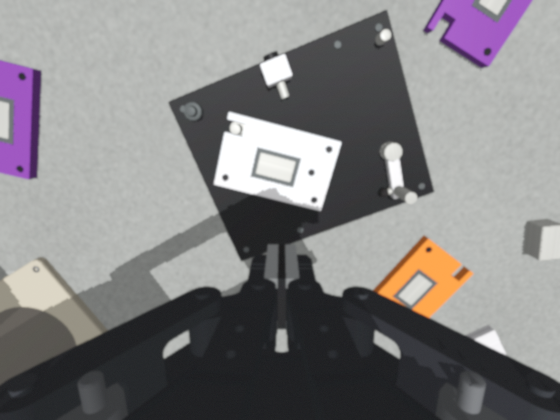

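The wrist view shows the plate corners near (230,112), (341,141), (323,210) and (215,185). The clamp axis top is at (392,151), the post top at (410,197), the peg at (235,128) and the stop screw tip near (284,96). Next I'll turn these into positions.

```bash
python3 - <<'E'
from h import *
c=np.load("w1.npy",allow_pickle=True).item();im=cv2.imread("pics/w1.png");g=im.max(2)
t=get_calibration("top")
# fixture from visible corners
P=np.array([[170,102],[386,11],[433,190]]);w=onz(c,P,20);print("fix corners",w.round(1).tolist())
m=((g>185)).astype(np.uint8)*255;m[:,:200]=0;m[:105]=0;m[225:]=0;m[:,352:]=0
k=cv2.convexHull(order_rect(m));print(cv2.approxPolyDP(k,5,True)[:,0].tolist())
print("plate",cv2.minAreaRect(onz(c,k[:,0],35)[:,:2].astype(np.float32)))
q=onz(c,cv2.approxPolyDP(k,5,True)[:,0],35)
print(q.round(1).tolist())
for n,a,b in(("push",[323,210],[212+408/4.3,112+325/4.3]),("post",[410,197],[212+460/4.3,112+138/4.3]),("axis",[392,151],[212+372/4.3,112+135/4.3]),("peg",[235,128],[212+160/4.3,112+382/4.3]),("cornerTop",[341,141],[212+300/4.3,112+217/4.3]),("fxTR",[433,190],[328,136]),("fxTL",[386,11],[242,121])):
    print(n,tri(c,a,t,b))
A=(w[0]-w[1])[:2];print("yaw from left edge",np.degrees(np.arctan2(-A[1],-A[0])));A=(w[1]-w[2])[:2];print(np.degrees(np.arctan2(A[1],A[0]))-90)
E
```

```text
fix corners [[399.6, 183.5, 20.0], [670.4, 139.1, 20.0], [634.4, -82.0, 20.0]]
[[229, 112], [340, 142], [319, 209], [214, 183]]
plate ((475.03314208984375, 54.93819808959961), (91.33769226074219, 141.5374298095703), 45.15992736816406)
[[457.5, 135.5, 35.0], [555.3, 37.6, 35.0], [492.6, -24.2, 35.0], [394.4, 73.0, 35.0]]
push (array([494.72512555, -28.30811079,  28.8603084 ]), np.float64(4.378317943871452))
post (array([591.97563925, -53.54114986,  71.85992727]), np.float64(0.4993486026096526))
axis (array([605.90479849,  -4.68865325,  34.41779481]), np.float64(0.585532268076361))
peg (array([454.63985966, 115.4724434 ,  41.70354822]), np.float64(1.050584050442023))
cornerTop (array([557.98653671,  36.80170012,  26.34275055]), np.float64(0.17528021030336557))
fxTR (array([632.69008744, -80.90856485,  21.8433747 ]), np.float64(2.239700516880084))
fxTL (array([632.45384674, 130.34541888, 113.37171856]), np.float64(2.4929458303580847))
yaw from left edge -9.308216140294672
-9.235201132154941
```

Request:
{"op": "step_arm", "data": {
  "rows": [
    [[-72.5, 26.5, 40], 15],
    [[-72.5, 26.5, 80], 15],
    [[-72.5, 26.5, 125], 15],
    [[-72.5, 26.5, 165], 15],
    [[-72.5, 26.5, 195], 15],
    [[-72.5, 26.5, 210], 15],
    [[-72.5, 26.5, 220], 15],
    [[-72.5, 26.5, 225], 15],
    [[-72.5, 26.5, 225], 15]
  ]
}}

```text
time: 2.25
tool_pos: [458.0, -35.5, 35.9]
tcp_rot: [-180.0, -0.0, 45.2]
ft_force: [0.7, 0.6, 0.1]
finger_gap: -0.1
grip_force: 0.0
```

```bash
python3 - <<'E'
from h import *
c=get_calibration("wrist");im=snapshot("wrist");cv2.imwrite("pics/w2.png",im);np.save("w2.npy",c,allow_pickle=True)
s=r.sense();print(s["time"],s["tool_pos"],s["tcp_rot"],s["ft_force"])
print(proj(c,[[480,-14.4,35],[491.4,-26,35]]))
E
```

```text
2.3 [458.52671244 -35.70953591  36.59144731] [ 1.79957376e+02 -3.33954903e-02  4.51342987e+01] [ 0.33418565 -0.58065004  0.60997327]
[[284.6425654  193.81706113]
 [314.85170904 194.19518384]]
```

View pics/w2.png

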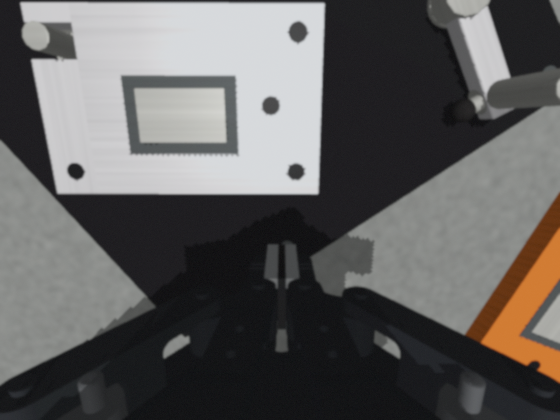

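The plate's long edge lies level at row 194 with its corner at (319,194). The shut fingers face it squarely, about 20 mm away. Next is the arc plan.

```bash
cat >> h.py <<'E'
def rows(cur,tgts):
    "cur=(x,y,z,yaw) commanded; targets likewise -> rows"
    a=np.radians(cur[3]);c,s=np.cos(a),np.sin(a);o=[]
    for t in tgts:
        d=np.array(t[:3])-cur[:3]
        o.append([[round(c*d[0]+s*d[1],1),round(s*d[0]-c*d[1],1),round(-d[2],1)],round(cur[3]-t[3],1)])
    return o
def arc(th,px=110,py=-85,peg=(454.5,115.7),z=35.9):
    a=np.radians(th);c,s=np.cos(a),np.sin(a)
    return (peg[0]+c*px-s*py,peg[1]+s*px+c*py,z,th+90)
E
python3 - <<'E'
from h import *
cur=(458.0,-36.06,35.9,45.085)
print(rows(cur,[arc(-45,py=y) for y in(-99,-93,-89,-87)]+[arc(t) for t in(-44,-42.5,-41,-39,-37,-35,-33,-31)]))
cur=arc(-31);print(cur)
print(rows(cur,[arc(t) for t in np.arange(-30,-18.5,1)]));print(arc(-19))
E
```

```text
[[[np.float64(5.8), np.float64(0.2), np.float64(-0.0)], 0.1], [[np.float64(11.8), np.float64(0.2), np.float64(-0.0)], 0.1], [[np.float64(15.8), np.float64(0.2), np.float64(-0.0)], 0.1], [[np.float64(17.8), np.float64(0.2), np.float64(-0.0)], 0.1], [[np.float64(21.8), np.float64(1.7), np.float64(-0.0)], -0.9], [[np.float64(24.7), np.float64(3.9), np.float64(-0.0)], -2.4], [[np.float64(27.7), np.float64(5.9), np.float64(-0.0)], -3.9], [[np.float64(31.8), np.float64(8.5), np.float64(-0.0)], -5.9], [[np.float64(36.0), np.float64(11.0), np.float64(-0.0)], -7.9], [[np.float64(40.2), np.float64(13.4), np.float64(-0.0)], -9.9], [[np.float64(44.5), np.float64(15.5), np.float64(-0.0)], -11.9], [[np.float64(48.9), np.float64(17.6), np.float64(-0.0)], -13.9]]
(np.float64(505.01016670987775), np.float64(-13.813408799785499), 35.9, 59)
[[[np.float64(1.9), np.float64(1.5), np.float64(-0.0)], np.float64(-1.0)], [[np.float64(3.9), np.float64(2.9), np.float64(-0.0)], np.float64(-2.0)], [[np.float64(5.9), np.float64(4.3), np.float64(-0.0)], np.float64(-3.0)], [[np.float64(7.9), np.float64(5.7), np.float64(-0.0)], np.float64(-4.0)], [[np.float64(9.9), np.float64(7.0), np.float64(-0.0)], np.float64(-5.0)], [[np.float64(12.0), np.float64(8.3), np.float64(-0.0)], np.float64(-6.0)], [[np.float64(14.0), np.float64(9.5), np.float64(-0.0)], np.float64(-7.0)], [[np.float64(16.1), np.float64(10.8), np.float64(-0.0)], np.float64(-8.0)], [[np.float64(18.3), np.float64(11.9), np.float64(-0.0)], np.float64(-9.0)], [[np.float64(20.4), np.float64(13.1), np.float64(-0.0)], np.float64(-10.0)], [[np.float64(22.6), np.float64(14.2), np.float64(-0.0)], np.float64(-11.0)], [[np.float64(24.7), np.float64(15.3), np.float64(-0.0)], np.float64(-12.0)]]
(np.float64(530.8337501870666), np.float64(-0.4815759162291755), 35.9, 71)
```

Request:
{"op": "step_arm", "data": {
  "rows": [
    [[6, 0, 0], 0],
    [[12, 0, 0], 0],
    [[16, 0, 0], 0],
    [[18, 0, 0], 0],
    [[22, 1.5, 0], -1],
    [[24.5, 4, 0], -2.5],
    [[27.5, 6, 0], -4],
    [[32, 8.5, 0], -6],
    [[36, 11, 0], -8],
    [[40, 13.5, 0], -10],
    [[44.5, 15.5, 0], -12],
    [[49, 17.5, 0], -14]
  ]
}}

```text
time: 3.5
tool_pos: [505.3, -13.7, 35.8]
tcp_rot: [-180.0, 0.0, 59.2]
ft_force: [0.3, -0.4, 0.3]
finger_gap: -0.1
grip_force: 0.0
```

```bash
python3 - <<'E'
from h import *
c=get_calibration("wrist");im=snapshot("wrist");cv2.imwrite("pics/w3.png",im);np.save("w3.npy",c,allow_pickle=True)
s=r.sense();print(s["time"],s["tool_pos"],s["tcp_rot"],s["ft_force"])
E
```

```text
3.55 [505.89843703 -13.53678006  35.96903397] [ 1.79974426e+02 -1.99091737e-02  5.93472781e+01] [-0.61806745 -0.23465431  0.47413605]
```

View pics/w3.png

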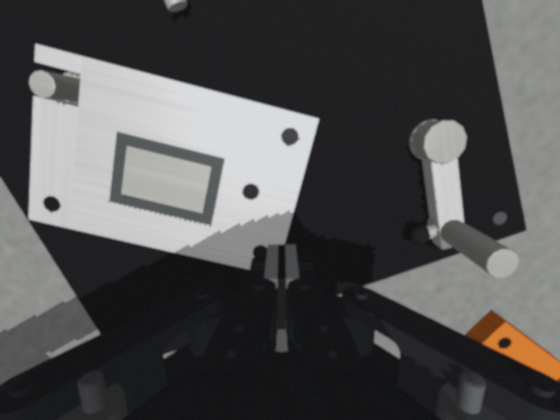

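```bash
python3 - <<'E'
from h import *
for n,P in(("w2",[[22,2],[325,2],[319,194],[57,194],[283,244]]),("w3",[[35,44],[319,118],[29,220],[283,244]])):
    c=np.load(n+".npy",allow_pickle=True).item();w=onz(c,P,35)[:,:2]
    print(n,w.round(1).tolist());d=w[1]-w[0];print(np.degrees(np.arctan2(d[1],d[0])),np.linalg.norm(d))
    print("tip z25",onz(c,[P[-1]],25).round(1))
E
```

```text
w2 [[457.7, 135.5], [556.9, 37.0], [493.1, -27.5], [392.9, 71.9], [459.0, -34.4]]
-44.798336854710435 139.75460850298757
tip z25 [[456.2 -37.3  25. ]]
w3 [[456.8, 135.8], [556.7, 37.1], [393.3, 71.3], [506.4, -12.3]]
-44.66186792493393 140.36959851616254
tip z25 [[504.3 -15.8  25. ]]
```

The plate has not moved (still at -44.7°), although the fingers appear over its corner with no force. The fingertips may therefore be higher than assumed, so I'll check from the side.

```bash
python3 - <<'E'
from h import *
c=get_calibration("side");im=snapshot("side");cv2.imwrite("pics/s4full.png",im)
t=r.sense()["tool_pos"];print(t)
u,v=proj(c,t)[0];print(u,v)
x0,y0=int(u)-55,int(v)-50;print(x0,y0)
cv2.imwrite("pics/s4.png",cv2.resize(im[y0:y0+85,x0:x0+113],None,fx=7,fy=7,interpolation=cv2.INTER_CUBIC))
P=[[505.9,-13.5,z] for z in(25,36,50,60)]
print(((proj(c,P)-[x0,y0])*7).round().tolist())
print(((proj(c,[[493,-27,35],[493,-27,20],[557,37,35]])-[x0,y0])*7).round().tolist())
E
```

```text
[505.54228985 -13.65421781  35.9375355 ]
303.7413790671433 211.3679796600699
248 161
[[390.0, 376.0], [391.0, 352.0], [392.0, 321.0], [393.0, 298.0]]
[[379.0, 382.0], [378.0, 415.0], [438.0, 256.0]]
```

View pics/s4.png

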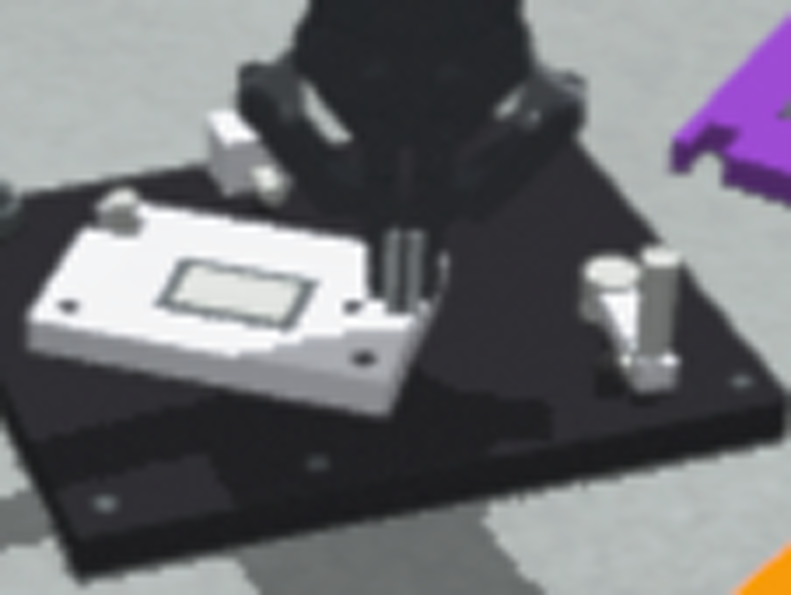

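The side view shows the fingertips (crop (403,312)) hovering about 15 mm above the plate, so they end higher than the text implies. I'll triangulate them, back off, and then go lower.

Request:
{"op": "step_arm", "data": {
  "rows": [
    [[-20, -5, -5], 4],
    [[-45, -15, -5], 9],
    [[-52, -28.5, 0], 14],
    [[-52, -28.5, 0], 14],
    [[-52, -28.5, 0], 14]
  ]
}}

```text
time: 4.1
tool_pos: [454.1, -43.7, 36.1]
tcp_rot: [180.0, -0.0, 45.2]
ft_force: [-0.1, 0.3, 0.0]
finger_gap: -0.1
grip_force: 0.0
```

```bash
python3 - <<'E'
from h import *
c=np.load("w3.npy",allow_pickle=True).item();s=get_calibration("side")
for b in([403,312],[395,316],[410,308]): print(tri(c,[282,245],s,[248+b[0]/7,161+b[1]/7]))
# check z by peg/post in side+wrist w3
print("post",tri(c,[503,261],s,[248+659/7,161+255/7]))
print("plate corner",tri(c,[319,118],s,[248+365/7,161+238/7]),tri(c,[29,220],s,[248+28/7,161+322/7]))
t=r.sense();print(t["tool_pos"],t["tcp_rot"],t["ft_force"])
E
```

```text
(array([510.63435837,  -8.59728257,  49.6357847 ]), np.float64(4.758826184856253))
(array([509.08711901,  -8.36243992,  48.11187177]), np.float64(1.852453073755914))
(array([512.01802726,  -8.74263737,  51.14724181]), np.float64(7.292670565827486))
post (array([593.17401731, -53.67882252,  75.61327121]), np.float64(2.4188509671616143))
plate corner (array([543.44920512,  43.88664616,  44.63738893]), np.float64(27.335307261362004)) (array([394.73365255,  70.10091592,  34.71570099]), np.float64(3.4053722963269193))
[454.07813675 -43.68075614  36.05808478] [ 1.79977959e+02 -2.15206735e-02  4.52014769e+01] [-0.08509142  0.28963154  0.03607978]
```

Request:
{"op": "step_arm", "data": {
  "rows": [
    [[0, 0, 6], 0],
    [[0, 0, 12], 0],
    [[0, 0, 17], 0],
    [[0, 0, 20], 0],
    [[0, 0, 22], 0],
    [[0, 0, 23], 0],
    [[0, 0, 24], 0],
    [[0, 0, 24], 0]
  ]
}}

```text
time: 4.9
tool_pos: [453.9, -43.7, 11.9]
tcp_rot: [180.0, -0.0, 45.1]
ft_force: [-0.6, 0.1, 0.2]
finger_gap: 0.2
grip_force: 0.0
```

```bash
python3 - <<'E'
from h import *
c=get_calibration("side");im=snapshot("side")
s=r.sense();print(s["time"],s["tool_pos"],s["ft_force"])
x0,y0=int(proj(c,s["tool_pos"])[0,0])-40,160
cv2.imwrite("pics/s5.png",cv2.resize(im[y0:y0+80,x0:x0+107],None,fx=7,fy=7,interpolation=cv2.INTER_CUBIC));print(x0,y0)
cur=(453.8,-43.8,11.9,45.085)
a=lambda t,p=-85:arc(t,py=p,px=111,z=11.9)
f=lambda R:[[[float(x) for x in a],float(b)] for a,b in R]
print(f(rows(cur,[a(-45,y) for y in(-103,-95,-90,-87)]+[a(t) for t in(-44.5,-43.5,-42.5,-41.5,-40,-38.5,-37,-35)])))
E
```

```text
4.95 [453.88755671 -43.66872118  12.00118208] [-0.10573261  0.32665794 -0.46967431]
251 160
[[[10.3, -1.3, -0.0], 0.1], [[18.3, -1.3, -0.0], 0.1], [[23.3, -1.3, -0.0], 0.1], [[26.3, -1.2, -0.0], 0.1], [[29.3, -0.5, -0.0], -0.4], [[31.2, 0.9, -0.0], -1.4], [[33.2, 2.4, -0.0], -2.4], [[35.2, 3.7, -0.0], -3.4], [[38.3, 5.8, -0.0], -4.9], [[41.4, 7.7, -0.0], -6.4], [[44.5, 9.5, -0.0], -7.9], [[48.8, 11.9, -0.0], -9.9]]
```

View pics/s5.png

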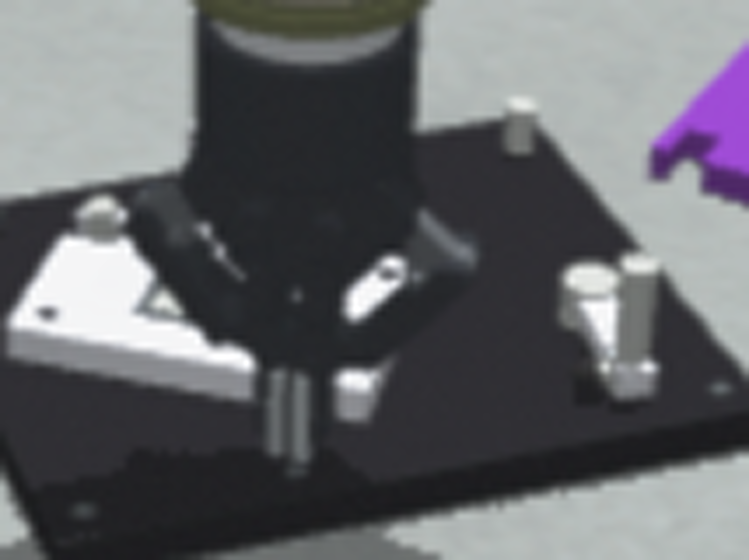

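The tips are now low, near the fixture top at crop (290,462), in front of the plate edge. Pushing.

Request:
{"op": "step_arm", "data": {
  "rows": [
    [[10, -1.5, 0], 0],
    [[18, -1.5, 0], 0],
    [[23, -1.5, 0], 0],
    [[26, -1, 0], 0],
    [[29, -0.5, 0], -0.5],
    [[31, 1, 0], -1.5],
    [[33, 2.5, 0], -2.5],
    [[35, 3.5, 0], -3.5],
    [[38, 6, 0], -5],
    [[41.5, 7.5, 0], -6.5],
    [[44.5, 9.5, 0], -8],
    [[49, 12, 0], -10]
  ]
}}

```text
time: 6.15
tool_pos: [497.0, -17.4, 11.8]
tcp_rot: [-180.0, 0.0, 55.2]
ft_force: [-1.8, -1.5, 1.4]
finger_gap: -0.1
grip_force: 1.0
```

```bash
cat >> h.py <<'E'
def plate(name):
    "wrist pic -> plate yaw from y=16 edge side via minAreaRect of bright hull, plus reading"
    c=get_calibration("wrist");im=snapshot("wrist");cv2.imwrite(f"pics/{name}.png",im);np.save(name+".npy",c,allow_pickle=True)
    s=r.sense();print(round(s["time"],2),s["tool_pos"].round(1),s["tcp_rot"].round(1),s["ft_force"].round(1))
    g=im.max(2);m=((g>150)&(np.ptp(im.astype(int),axis=2)<30)).astype(np.uint8)*255;m[300:]=0
    k=order_rect(m);q=cv2.approxPolyDP(k,4,True)[:,0]
    w=onz(c,q,35)[:,:2];n=np.roll(w,-1,0)-w;L=np.hypot(*n.T)
    for a,b,l,d in zip(q,w,L,n):
        if l>40: print(a,b.round(1),round(l,1),np.degrees(np.arctan2(d[1],d[0])).round(1))
E
python3 -c "
from h import *
plate('w6')"
```

```text
6.2 [497.9 -17.2  12. ] [180.   -0.   55.3] [-0.9  0.9  0.7]
[318  35] [566.5  58.4] 129.2 146.9
[  0 148] [426.6 100.7] 48.1 -122.9
[ 27 249] [400.5  60.3] 88.0 -33.7
[317 242] [517.5 -16.4] 89.4 56.8
```

```bash
python3 - <<'E'
from h import *
a=lambda t:(*arc(t,px=111,z=11.9)[:3],t+92)
f=lambda R:[[[float(x) for x in a],float(b)] for a,b in R]
cur=(496.9,-17.6,11.9,55.085)
T=[-33.8,-32.5,-31.2,-30,-28.8,-27.5,-26.2,-25,-23.8,-22.5,-21.2,-20]
print(f(rows(cur,[a(t) for t in T])))
E
```

```text
[[[2.2, 1.6, -0.0], -3.1], [[4.8, 3.4, -0.0], -4.4], [[7.4, 5.2, -0.0], -5.7], [[9.9, 6.8, -0.0], -6.9], [[12.3, 8.4, -0.0], -8.1], [[15.1, 10.0, -0.0], -9.4], [[17.8, 11.5, -0.0], -10.7], [[20.4, 12.9, -0.0], -11.9], [[23.0, 14.2, -0.0], -13.1], [[25.9, 15.6, -0.0], -14.4], [[28.8, 16.9, -0.0], -15.7], [[31.5, 18.1, -0.0], -16.9]]
```

Request:
{"op": "step_arm", "data": {
  "rows": [
    [[2, 1.5, 0], -3],
    [[5, 3.5, 0], -4.5],
    [[7.5, 5, 0], -5.5],
    [[10, 7, 0], -7],
    [[12.5, 8.5, 0], -8],
    [[15, 10, 0], -9.5],
    [[18, 11.5, 0], -10.5],
    [[20.5, 13, 0], -12],
    [[23, 14, 0], -13],
    [[26, 15.5, 0], -14.5],
    [[29, 17, 0], -15.5],
    [[31.5, 18, 0], -17]
  ]
}}

```text
time: 7.4
tool_pos: [529.9, -1.7, 11.9]
tcp_rot: [180.0, -0.0, 72.2]
ft_force: [-1.4, -2.0, 2.0]
finger_gap: 0.1
grip_force: 1.5
```

```bash
python3 - <<'E'
from h import *
plate('w7')
a=lambda t,d:(*arc(t,px=111,z=11.9)[:3],t+90+d)
f=lambda R:[[[float(x) for x in a],float(b)] for a,b in R]
y=55.085;p=np.radians(y);c,s=np.cos(p),np.sin(p)
cur=(496.9+31.5*c+18*s,-17.6+31.5*s-18*c,11.9,y+17);print(cur)
for d in(2,3): print(f(rows(cur,[a(t,d) for t in np.arange(-19.5,-12.9,.5)])))
E
```

```text
7.45 [530.2  -1.6  12. ] [180.   -0.   72.3] [-1.4 -1.   0.6]
[  0 136] [431.2  95.3] 50.2 -107.2
[ 26 243] [416.4  47.4] 59.0 -18.2
[149 244] [472.5  28.9] 41.7 -3.0
[317 243] [549.5   4.8] 89.2 72.2
[324  37] [576.8  89.7] 130.8 161.9
(np.float64(529.6893950124291), np.float64(-2.072425343316377), 11.9, 72.08500000000001)
[[[0.9, 0.8, -0.0], -0.4], [[1.8, 1.6, -0.0], -0.9], [[2.8, 2.4, -0.0], -1.4], [[3.8, 3.1, -0.0], -1.9], [[4.7, 3.8, -0.0], -2.4], [[5.7, 4.6, -0.0], -2.9], [[6.7, 5.3, -0.0], -3.4], [[7.7, 6.0, -0.0], -3.9], [[8.7, 6.7, -0.0], -4.4], [[9.7, 7.4, -0.0], -4.9], [[10.7, 8.1, -0.0], -5.4], [[11.7, 8.8, -0.0], -5.9], [[12.7, 9.4, -0.0], -6.4], [[13.8, 10.1, -0.0], -6.9]]
[[[0.9, 0.8, -0.0], -1.4], [[1.8, 1.6, -0.0], -1.9], [[2.8, 2.4, -0.0], -2.4], [[3.8, 3.1, -0.0], -2.9], [[4.7, 3.8, -0.0], -3.4], [[5.7, 4.6, -0.0], -3.9], [[6.7, 5.3, -0.0], -4.4], [[7.7, 6.0, -0.0], -4.9], [[8.7, 6.7, -0.0], -5.4], [[9.7, 7.4, -0.0], -5.9], [[10.7, 8.1, -0.0], -6.4], [[11.7, 8.8, -0.0], -6.9], [[12.7, 9.4, -0.0], -7.4], [[13.8, 10.1, -0.0], -7.9]]
```

Request:
{"op": "step_arm", "data": {
  "rows": [
    [[1, 1, 0], -0.5],
    [[2, 1.5, 0], -1],
    [[3, 2.5, 0], -1.5],
    [[4, 3, 0], -2],
    [[4.5, 4, 0], -2.5],
    [[5.5, 4.5, 0], -3],
    [[6.5, 5.5, 0], -3.5],
    [[7.5, 6, 0], -4]
  ]
}}

```text
time: 8.25
tool_pos: [537.8, 3.5, 11.9]
tcp_rot: [-180.0, 0.0, 76.1]
ft_force: [-1.1, -1.9, 2.3]
finger_gap: 0.2
grip_force: 1.5
```

Request:
{"op": "step_arm", "data": {
  "rows": [
    [[0.5, 0.5, 0], -0.3],
    [[1, 0.7, 0], -0.5],
    [[1.5, 1, 0], -0.8],
    [[2, 1.5, 0], -1]
  ]
}}

```text
time: 8.65
tool_pos: [539.7, 5.0, 11.9]
tcp_rot: [180.0, 0.0, 77.1]
ft_force: [-0.8, -2.8, 1.2]
finger_gap: 0.0
grip_force: 1.3
```

```bash
python3 -c "
from h import *
plate('w8')"
```

```text
8.7 [539.7   5.1  11.9] [180.   -0.   77.1] [-0.8 -1.4  1.4]
[  0 137] [433.   92.8] 49.7 -102.2
[ 26 243] [422.5  44.2] 42.7 -12.8
[115 243] [464.2  34.7] 50.4 -0.1
[316 244] [558.2  12.8] 90.0 77.1
[323  36] [578.3 100.6] 130.4 167.0
```

```bash
python3 - <<'E'
from h import *
c=np.load("w1.npy",allow_pickle=True).item();F=Fix((505,78),np.radians(-9.3))
for uv in([284,98],[281,99],[287,97]): print(F.f(onz(c,[uv],28.5)[0]))
im=cv2.imread("pics/w8.png");cv2.imwrite("pics/w8v.png",im[0:300])
E
```

```text
[10.76518166 40.6548634 ]
[ 7.0069306  40.88871308]
[14.51735778 40.42139171]
```

View pics/w8v.png

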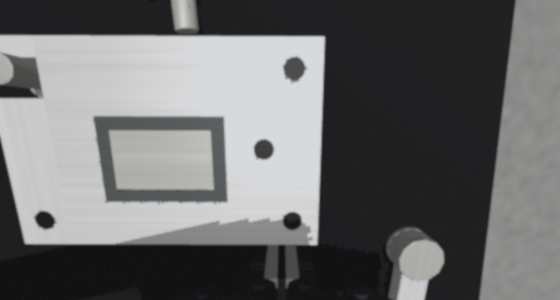

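The screw tip at (185,33) is almost at the plate's edge, at row 36. I'll advance in fine steps from here.

Request:
{"op": "step_arm", "data": {
  "rows": [
    [[0.4, 0.3, 0], -0.2],
    [[0.7, 0.5, 0], -0.4],
    [[1, 0.7, 0], -0.5]
  ]
}}

```text
time: 9.0
tool_pos: [540.6, 5.8, 11.9]
tcp_rot: [180.0, 0.0, 77.6]
ft_force: [-1.6, -1.5, 0.9]
finger_gap: -0.0
grip_force: 1.3
```

Request:
{"op": "step_arm", "data": {
  "rows": [
    [[0.3, 0.2, 0], -0.1],
    [[0.6, 0.4, 0], -0.3]
  ]
}}

```text
time: 9.2
tool_pos: [541.1, 6.3, 11.9]
tcp_rot: [180.0, 0.0, 77.9]
ft_force: [-0.7, -3.0, 1.6]
finger_gap: 0.1
grip_force: 1.3
```

Request:
{"op": "step_arm", "data": {
  "rows": [
    [[0.3, 0.2, 0], -0.1],
    [[0.5, 0.3, 0], -0.2]
  ]
}}

```text
time: 9.4
tool_pos: [541.6, 6.7, 11.9]
tcp_rot: [180.0, 0.0, 78.1]
ft_force: [-1.0, -3.0, 1.5]
finger_gap: 0.0
grip_force: 1.3
```

Request:
{"op": "step_arm", "data": {
  "rows": [
    [[0.3, 0.2, 0], -0.1],
    [[0.5, 0.3, 0], -0.2]
  ]
}}

```text
time: 9.6
tool_pos: [542.0, 7.1, 11.9]
tcp_rot: [180.0, 0.0, 78.3]
ft_force: [-0.1, -2.5, 1.3]
finger_gap: -0.1
grip_force: 1.3
```

Request:
{"op": "step_arm", "data": {
  "rows": [
    [[0.2, 0.1, 0], -0.1],
    [[0.4, 0.2, 0], -0.2]
  ]
}}

```text
time: 9.8
tool_pos: [542.3, 7.4, 12.0]
tcp_rot: [180.0, 0.0, 78.5]
ft_force: [-0.0, -2.6, 1.4]
finger_gap: -0.1
grip_force: 1.4
```

Request:
{"op": "step_arm", "data": {
  "rows": [
    [[0.3, 0.2, 0], -0.1],
    [[0.5, 0.3, 0], -0.2],
    [[0.7, 0.4, 0], -0.3]
  ]
}}

```text
time: 10.1
tool_pos: [542.9, 8.0, 12.0]
tcp_rot: [180.0, 0.0, 78.8]
ft_force: [1.2, -3.8, 0.5]
finger_gap: -0.3
grip_force: 1.4
```

Request:
{"op": "step_arm", "data": {
  "rows": [
    [[0.3, 0.2, 0], -0.1],
    [[0.5, 0.3, 0], -0.2],
    [[0.7, 0.4, 0], -0.3]
  ]
}}

```text
time: 10.4
tool_pos: [543.4, 8.6, 12.0]
tcp_rot: [180.0, 0.0, 79.1]
ft_force: [1.6, -4.6, 0.6]
finger_gap: 0.1
grip_force: 1.7
```

```bash
python3 - <<'E'
from h import *
plate('w9')
im=cv2.imread('pics/w9.png').max(2)
for u in (176,182,187,192): print(u,im[10:48,u].tolist())
E
```

```text
10.45 [543.4   8.6  12. ] [180.    0.   79.1] [ 1.5 -3.3  1.6]
[324  38] [579.  104.7] 52.2 168.4
[177  37] [520.7 116.3] 71.6 169.2
[  0 135] [434.   93.5] 50.6 -100.4
[ 78 244] [449.2  38.6] 66.8 0.0
[317 244] [562.1  17. ] 89.4 79.1
176 [147, 146, 145, 142, 140, 138, 137, 135, 134, 132, 131, 128, 126, 120, 116, 112, 110, 107, 104, 102, 99, 98, 93, 84, 79, 92, 136, 183, 209, 216, 217, 216, 216, 215, 215, 214, 214, 215]
182 [190, 190, 189, 189, 189, 189, 188, 188, 188, 188, 188, 187, 187, 187, 187, 186, 186, 185, 185, 185, 185, 185, 184, 183, 179, 173, 173, 192, 212, 219, 218, 218, 217, 217, 216, 216, 216, 217]
187 [192, 193, 193, 194, 194, 195, 196, 197, 197, 199, 198, 199, 199, 200, 199, 201, 201, 201, 202, 203, 203, 204, 204, 202, 194, 178, 171, 191, 211, 219, 219, 219, 218, 218, 217, 218, 217, 217]
192 [158, 158, 157, 153, 146, 145, 149, 156, 160, 160, 161, 161, 161, 162, 162, 162, 162, 163, 163, 164, 165, 165, 166, 164, 163, 158, 167, 192, 212, 219, 220, 220, 220, 219, 219, 219, 219, 219]
```

Request:
{"op": "step_arm", "data": {
  "rows": [
    [[0.2, 0.1, 0], 0],
    [[0.4, 0.1, 0], 0]
  ]
}}

```text
time: 10.65
tool_pos: [543.5, 9.0, 12.0]
tcp_rot: [180.0, 0.0, 79.1]
ft_force: [0.8, -5.0, 1.5]
finger_gap: -0.3
grip_force: 2.0
```

Request:
{"op": "step_arm", "data": {
  "rows": [
    [[0.2, 0, 0], 0],
    [[0.4, 0, 0], 0]
  ]
}}

```text
time: 10.85
tool_pos: [543.7, 9.3, 12.1]
tcp_rot: [180.0, 0.0, 79.1]
ft_force: [1.0, -5.4, 2.3]
finger_gap: -0.0
grip_force: 2.2
```

Request:
{"op": "step_arm", "data": {
  "rows": [
    [[0.2, 0, 0], 0],
    [[0.4, 0, 0], 0]
  ]
}}

```text
time: 11.05
tool_pos: [543.8, 9.7, 12.1]
tcp_rot: [180.0, 0.0, 79.1]
ft_force: [0.7, -4.3, 1.5]
finger_gap: 0.2
grip_force: 2.4
```

Request:
{"op": "step_arm", "data": {
  "rows": [
    [[0.2, 0, 0], 0],
    [[0.4, 0, 0], 0]
  ]
}}

```text
time: 11.25
tool_pos: [543.9, 9.8, 12.1]
tcp_rot: [180.0, 0.0, 79.1]
ft_force: [1.0, -7.0, 1.9]
finger_gap: 0.2
grip_force: 2.9
```

```bash
python3 -c "
from h import *
plate('w10')"
```

```text
11.3 [543.9   9.8  12.1] [180.    0.   79.1] [ 1.2 -6.8  1.8]
[322  37] [578.8 106.4] 51.0 169.6
[176  39] [520.6 116.9] 71.5 169.7
[  0 136] [434.4  94.3] 52.3 -99.8
[ 73 244] [447.3  40.2] 62.6 0.3
[317 244] [562.6  18.1] 89.8 79.6
```

Request:
{"op": "step_arm", "data": {
  "rows": [
    [[0.2, 0, 0], 0],
    [[0.4, 0, 0], 0]
  ]
}}

```text
time: 11.5
tool_pos: [544.0, 9.9, 12.1]
tcp_rot: [180.0, 0.1, 79.1]
ft_force: [1.4, -8.5, 2.6]
finger_gap: 0.1
grip_force: 3.4
```

Request:
{"op": "step_arm", "data": {
  "rows": [
    [[0.3, 0, 0], 0],
    [[0.3, 0, 0], 0]
  ]
}}

```text
time: 11.7
tool_pos: [544.0, 10.0, 12.2]
tcp_rot: [180.0, 0.1, 79.1]
ft_force: [1.0, -7.2, 3.1]
finger_gap: 0.1
grip_force: 3.7
```

Request:
{"op": "step_arm", "data": {
  "rows": [
    [[0.3, 0, 0], 0],
    [[0.5, 0, 0], 0],
    [[0.5, 0, 0], 0]
  ]
}}

```text
time: 12.0
tool_pos: [544.1, 10.1, 12.1]
tcp_rot: [180.0, 0.1, 79.1]
ft_force: [1.6, -10.3, 2.4]
finger_gap: 0.4
grip_force: 4.4
```

Request:
{"op": "step_arm", "data": {
  "rows": [
    [[0.3, 0, 0], 0],
    [[0.3, 0, 0], 0],
    [[0.3, 0, 0], 0]
  ]
}}

```text
time: 12.3
tool_pos: [544.1, 10.1, 12.2]
tcp_rot: [180.0, 0.1, 79.1]
ft_force: [1.1, -11.7, 2.7]
finger_gap: 0.4
grip_force: 4.7
```

Contact is solid at about 12 N. Holding it for over a second.

Request:
{"op": "step_arm", "data": {
  "rows": [
    [[0.1, 0, 0], 0],
    [[0.1, 0, 0], 0],
    [[0.1, 0, 0], 0],
    [[0.1, 0, 0], 0],
    [[0.1, 0, 0], 0],
    [[0.1, 0, 0], 0],
    [[0.1, 0, 0], 0]
  ]
}}

```text
time: 13.0
tool_pos: [544.1, 10.1, 12.2]
tcp_rot: [179.9, 0.1, 79.1]
ft_force: [1.3, -12.0, 2.6]
finger_gap: -0.2
grip_force: 4.9
```

Request:
{"op": "step_arm", "data": {
  "rows": [
    [[0, 0, 0], 0],
    [[0, 0, 0], 0],
    [[0, 0, 0], 0],
    [[0, 0, 0], 0],
    [[0, 0, 0], 0],
    [[0, 0, 0], 0]
  ]
}}

```text
time: 13.6
tool_pos: [544.1, 10.1, 12.1]
tcp_rot: [180.0, 0.1, 79.1]
ft_force: [0.5, -12.0, 2.6]
finger_gap: -0.1
grip_force: 4.9
```

```bash
python3 -c "
from h import *
plate('w11')"
```

```text
13.65 [544.1  10.1  12.1] [1.799e+02 1.000e-01 7.910e+01] [  0.9 -12.    2.1]
[322  38] [579.  106.4] 51.0 169.5
[174  40] [520. 117.] 70.6 169.7
[  0 138] [434.3  93.9] 51.4 -99.6
[ 73 245] [447.4  40.1] 72.4 0.4
[316 245] [562.3  18.1] 89.9 79.3
```

Pressed home, plate steady at -10.4°. Back off, then rise.

Request:
{"op": "step_arm", "data": {
  "rows": [
    [[-1, 0, 0], 0],
    [[-3, 0, 0], 0],
    [[-6, 0, 0], 0],
    [[-12, 0, 0], 0],
    [[-14, 0, -10], 0],
    [[-14, 0, -50], 0],
    [[-14, 0, -90], 0],
    [[-14, 0, -120], 0],
    [[-14, 0, -120], 0]
  ]
}}

```text
time: 14.55
tool_pos: [544.9, -2.2, 138.6]
tcp_rot: [179.4, -0.1, 79.1]
ft_force: [0.3, -0.8, 0.7]
finger_gap: -0.2
grip_force: 0.0
```

```bash
cat >> h.py <<'E'
def adv(cur,*ms):
    x,y,z,w=cur
    for (tx,ty,tz),t in ms:
        a=np.radians(w);c,s=np.cos(a),np.sin(a);x,y,z,w=x+tx*c+ty*s,y+tx*s-ty*c,z-tz,w-t
    return (x,y,z,w)
AX=np.array([605.9,-4.7])
def cl(phi,back,rad=50.5,z=32,ax=AX):
    "tool pose behind the post, clamp angle phi rad"
    d=np.radians(-99.3)-phi;p=ax+rad*np.array([np.cos(d),np.sin(d)]);t=d-np.pi/2
    p=p-back*np.array([np.cos(t),np.sin(t)]);return (*p,z,np.degrees(t)%360)
fl=lambda R:[[[float(x) for x in a],float(b)] for a,b in R]
E
python3 - <<'E'
from h import *
plate('w12')
cur=adv((529.69,-2.07,11.9,72.085),((7.5,6,0),-4),((2,1.5,0),-1),((1,.7,0),-.5),((.6,.4,0),-.3),((.5,.3,0),-.2),((.5,.3,0),-.2),((.4,.2,0),-.2),((.7,.4,0),-.3),((.7,.4,0),-.3),((.4,.1,0),0),((.4,0,0),0),((.4,0,0),0),((.4,0,0),0),((.4,0,0),0),((.3,0,0),0),((.5,0,0),0),((.3,0,0),0),((.1,0,0),0),((-14,0,-120),0))
print(cur)
hi=cl(.105,37,z=131.9);print(hi,fl(rows(cur,[hi])))
c=np.load("w12.npy",allow_pickle=True).item()
print(proj(c,[[592.5,-53.6,76.5],[605.9,-4.7,36]]))
E
```

```text
14.6 [543.4  -2.1 135.7] [179.6  -0.   79.1] [-0.1 -0.  -1.2]
[297  63] [578.8 106.1] 51.0 169.2
[221  63] [520.2 117.3] 79.0 169.8
[123  98] [436.8 106.7] 64.2 -100.1
[134 177] [425.5  43.6] 139.1 -10.6
[296 176] [562.3  18. ] 89.6 79.4
(np.float64(541.2539585761307), np.float64(-2.0848805689754446), 131.9, 79.085)
(np.float64(628.246647696043), np.float64(-63.17971731078162), 131.9, np.float64(164.68394315112636)) [[[-43.5, 97.0, -0.0], -85.6]]
[[352.46185909 265.85178501]
 [349.86542959 192.12119036]]
```

The plate stayed put. Next the arm goes behind the clamp post.

Request:
{"op": "step_arm", "data": {
  "rows": [
    [[-43.5, 97, 0], -85.5],
    [[-43.5, 97, 0], -85.5],
    [[-43.5, 97, 0], -85.5],
    [[-43.5, 97, 0], -85.5],
    [[-43.5, 97, 0], -85.5],
    [[-43.5, 97, 0], -85.5],
    [[-43.5, 97, 0], -85.5],
    [[-43.5, 97, 0], -85.5],
    [[-43.5, 97, 0], -85.5],
    [[-43.5, 97, 0], -85.5],
    [[-43.5, 97, 0], -85.5],
    [[-43.5, 97, 0], -85.5]
  ]
}}

```text
time: 15.8
tool_pos: [627.5, -62.8, 130.8]
tcp_rot: [-180.0, -0.1, 164.3]
ft_force: [-0.5, 1.1, 0.0]
finger_gap: -0.1
grip_force: 0.0
```

```bash
python3 - <<'E'
from h import *
c=get_calibration("wrist");im=snapshot("wrist");cv2.imwrite("pics/w13.png",im)
s=r.sense();print(s["time"],s["tool_pos"],s["tcp_rot"],s["joint_pos"])
print(proj(c,[[592.5,-53.6,76.5],[605.9,-4.7,36]]))
E
```

```text
15.85 [627.68774867 -62.88671503 131.09416274] [-1.79998281e+02 -8.09417372e-02  1.64346637e+02] [-1.03801728e+01  1.49888921e+01  8.51813551e+01  5.81702487e-03
  7.99105100e+01 -8.47278340e+01]
[[278.47675649 168.24284397]
 [340.4769969  160.83999515]]
```

View pics/w13.png

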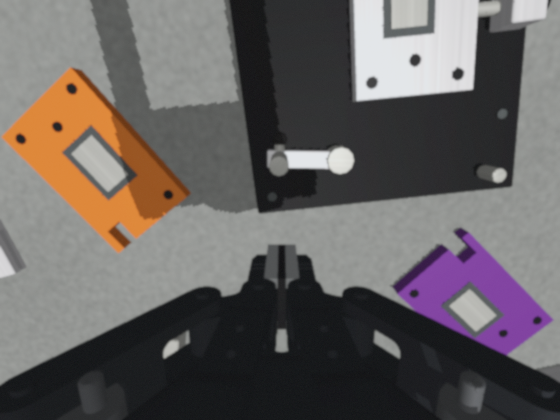

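The post at (279,168) sits exactly where predicted, squarely ahead of the fingers. I'll descend and work out the sweep.

Request:
{"op": "step_arm", "data": {
  "rows": [
    [[0, 0, 30], 0],
    [[0, 0, 60], 0],
    [[0, 0, 80], 0],
    [[0, 0, 93], 0],
    [[0, 0, 100], 0],
    [[0, 0, 100], 0],
    [[0, 0, 100], 0]
  ]
}}

```text
time: 16.55
tool_pos: [629.1, -63.1, 33.1]
tcp_rot: [180.0, 0.1, 164.6]
ft_force: [-0.2, 0.8, 0.7]
finger_gap: 0.4
grip_force: 0.0
```

```bash
python3 - <<'E'
from h import *
cur=adv((541.254,-2.085,131.9,79.085),((-43.5,97,0),-85.5),((0,0,100),0));print(cur)
T=[cl(.105,b,z=31.9) for b in(30,25,21.5)]+[cl(p,19,z=31.9) for p in np.linspace(.12,.52,9)]
R=fl(rows(cur,T));print(R)
cur=T[-1]
for n in range(2):
    a=.52+.48*n;T=[cl(p,19,z=31.9) for p in a+.04*np.arange(1,13)]
    print(fl(rows(cur,T)));cur=T[-1]
E
```

```text
(np.float64(628.2623555732353), np.float64(-63.16524279946396), 31.900000000000006, 164.58499999999998)
[[[7.0, -0.0, 0.0], -0.1], [[12.0, -0.0, 0.0], -0.1], [[15.5, -0.0, 0.0], -0.1], [[18.8, -0.3, 0.0], 0.8], [[21.3, -1.2, 0.0], 3.6], [[23.9, -1.9, 0.0], 6.5], [[26.6, -2.5, 0.0], 9.4], [[29.2, -3.0, 0.0], 12.2], [[31.9, -3.3, 0.0], 15.1], [[34.6, -3.5, 0.0], 17.9], [[37.3, -3.5, 0.0], 20.8], [[40.0, -3.5, 0.0], 23.7]]
[[[2.0, -0.7, -0.0], 2.3], [[4.1, -1.4, -0.0], 4.6], [[6.2, -1.9, -0.0], 6.9], [[8.3, -2.4, -0.0], 9.2], [[10.4, -2.8, -0.0], 11.5], [[12.5, -3.1, -0.0], 13.8], [[14.7, -3.3, -0.0], 16.0], [[16.9, -3.4, -0.0], 18.3], [[19.0, -3.5, -0.0], 20.6], [[21.2, -3.4, -0.0], 22.9], [[23.3, -3.3, -0.0], 25.2], [[25.5, -3.1, -0.0], 27.5]]
[[[2.0, -0.7, -0.0], 2.3], [[4.1, -1.4, -0.0], 4.6], [[6.2, -1.9, -0.0], 6.9], [[8.3, -2.4, -0.0], 9.2], [[10.4, -2.8, -0.0], 11.5], [[12.5, -3.1, -0.0], 13.8], [[14.7, -3.3, -0.0], 16.0], [[16.9, -3.4, -0.0], 18.3], [[19.0, -3.5, -0.0], 20.6], [[21.2, -3.4, -0.0], 22.9], [[23.3, -3.3, -0.0], 25.2], [[25.5, -3.1, -0.0], 27.5]]
```

Request:
{"op": "step_arm", "data": {
  "rows": [
    [[7, 0, 0], 0],
    [[12, 0, 0], 0],
    [[15.5, 0, 0], 0],
    [[18.5, -0.5, 0], 1],
    [[21.5, -1, 0], 3.5],
    [[24, -2, 0], 6.5],
    [[26.5, -2.5, 0], 9.5],
    [[29, -3, 0], 12],
    [[32, -3.5, 0], 15],
    [[34.5, -3.5, 0], 18],
    [[37.5, -3.5, 0], 21],
    [[40, -3.5, 0], 23.5]
  ]
}}

```text
time: 17.75
tool_pos: [590.2, -56.4, 32.5]
tcp_rot: [179.9, 0.2, 140.9]
ft_force: [7.5, -1.5, -3.5]
finger_gap: -0.1
grip_force: 3.5
```

```bash
python3 - <<'E'
from h import *
s=r.sense();print(s["time"],s["tool_pos"],s["ft_force"])
c=get_calibration("wrist");im=snapshot("wrist");cv2.imwrite("pics/w14.png",im)
g=im.max(2);m=((g>150)&(np.ptp(im.astype(int),axis=2)<30)).astype(np.uint8);m[300:]=0
n,l,st,ce=cv2.connectedComponentsWithStats(m)
for i in range(1,n):
    if st[i,4]>60: print(st[i],ce[i].round(0))
print(proj(c,[[*cl(.5,0)[:2],76.5],[605.9,-4.7,36]]))
E
```

```text
17.75 [590.17160288 -56.40364857  32.50019244] [ 7.48206899 -1.4874182  -3.54903919]
[  304     0   236   122 15557] [410.  43.]
[ 353  196   40   38 1121] [373. 214.]
[ 300  202   54   26 1168] [327. 214.]
[[277.82167472 245.72626629]
 [373.14152541 214.50816847]]
```

Request:
{"op": "step_arm", "data": {
  "rows": [
    [[2, -0.5, 0], 2.5],
    [[4, -1.5, 0], 4.5],
    [[6, -2, 0], 7],
    [[8.5, -2.5, 0], 9],
    [[10.5, -3, 0], 11.5],
    [[12.5, -3, 0], 14],
    [[14.5, -3.5, 0], 16],
    [[17, -3.5, 0], 18.5],
    [[19, -3.5, 0], 20.5],
    [[21, -3.5, 0], 23],
    [[23.5, -3.5, 0], 25],
    [[25.5, -3, 0], 27.5]
  ]
}}

```text
time: 19.0
tool_pos: [568.3, -43.3, 32.6]
tcp_rot: [179.9, 0.2, 113.4]
ft_force: [3.6, -6.7, -2.6]
finger_gap: 0.1
grip_force: 3.6
```

Request:
{"op": "step_arm", "data": {
  "rows": [
    [[2, -0.5, 0], 2.5],
    [[4, -1.5, 0], 4.5],
    [[6, -2, 0], 7],
    [[8.5, -2.5, 0], 9],
    [[10.5, -3, 0], 11.5],
    [[12, -3, 0], 13.5]
  ]
}}

```text
time: 19.6
tool_pos: [560.6, -33.6, 32.6]
tcp_rot: [179.9, 0.2, 99.9]
ft_force: [3.0, -6.0, -0.9]
finger_gap: 0.2
grip_force: 3.4
```

```bash
python3 - <<'E'
from h import *
s=r.sense();print(s["time"],s["tool_pos"],s["tcp_rot"],s["ft_force"])
cur=adv((628.2624,-63.1652,31.9,164.585),((40,-3.5,0),23.5),((25.5,-3,0),27.5),((12,-3,0),13.5));print(cur)
print([ (p,np.round(cl(p,19),1).tolist()) for p in(1.2,1.24)])
print(fl(rows(cur,[cl(p,19,z=31.9) for p in np.arange(1.26,1.62,.02)])))
E
```

```text
19.6 [560.62993331 -33.57357776  32.63920155] [1.79850606e+02 1.50194084e-01 9.99100937e+01] [ 2.9534464  -5.99778993 -0.91182613]
(np.float64(559.4948166181769), np.float64(-32.42565066933892), 31.9, 100.08500000000001)
[(1.2, [560.4, -33.7, 32.0, 101.9]), (1.24, [559.3, -31.9, 32.0, 99.7])]
[[[1.6, -0.5, -0.0], 1.6], [[2.6, -0.8, -0.0], 2.7], [[3.6, -1.1, -0.0], 3.9], [[4.7, -1.4, -0.0], 5.0], [[5.7, -1.7, -0.0], 6.2], [[6.7, -2.0, -0.0], 7.3], [[7.8, -2.2, -0.0], 8.5], [[8.9, -2.4, -0.0], 9.6], [[9.9, -2.6, -0.0], 10.7], [[11.0, -2.8, -0.0], 11.9], [[12.1, -2.9, -0.0], 13.0], [[13.1, -3.1, -0.0], 14.2], [[14.2, -3.2, -0.0], 15.3], [[15.3, -3.3, -0.0], 16.5], [[16.3, -3.3, -0.0], 17.6], [[17.4, -3.4, -0.0], 18.8], [[18.5, -3.4, -0.0], 19.9], [[19.6, -3.4, -0.0], 21.1], [[20.7, -3.4, -0.0], 22.2]]
```

Request:
{"op": "step_arm", "data": {
  "rows": [
    [[1.5, -0.5, 0], 1.5],
    [[2.5, -1, 0], 2.5],
    [[3.5, -1, 0], 4],
    [[4.5, -1.5, 0], 5]
  ]
}}

```text
time: 20.0
tool_pos: [558.3, -29.6, 32.6]
tcp_rot: [179.8, 0.1, 94.9]
ft_force: [5.1, -7.0, -2.6]
finger_gap: 0.1
grip_force: 3.3
```

Request:
{"op": "step_arm", "data": {
  "rows": [
    [[1, -0.3, 0], 1.2],
    [[1.5, -0.5, 0], 1.7],
    [[2, -0.6, 0], 2.2]
  ]
}}

```text
time: 20.3
tool_pos: [557.5, -27.6, 32.6]
tcp_rot: [179.8, 0.1, 92.8]
ft_force: [3.8, -7.0, -1.1]
finger_gap: 0.1
grip_force: 3.4
```

Request:
{"op": "step_arm", "data": {
  "rows": [
    [[0.5, -0.2, 0], 0.6],
    [[1, -0.3, 0], 1.2]
  ]
}}

```text
time: 20.5
tool_pos: [557.1, -26.7, 32.6]
tcp_rot: [179.9, 0.1, 91.6]
ft_force: [3.4, -6.9, -0.6]
finger_gap: -0.1
grip_force: 3.3
```

```bash
python3 - <<'E'
from h import *
s=r.sense();f=s["ft_force"];a=np.radians(s["tcp_rot"][2]);print(s["time"],s["tool_pos"],s["tcp_rot"][2],f,"along",f[0]*np.cos(a)+f[1]*np.sin(a))
im=snapshot("wrist");cv2.imwrite("pics/w15.png",im);c=get_calibration("wrist")
g=im.max(2);m=((g>150)&(np.ptp(im.astype(int),axis=2)<30)).astype(np.uint8)*255;m[300:]=0
k=order_rect(m);q=cv2.approxPolyDP(k,4,True)[:,0];print(q.tolist());print(onz(c,q,35)[:,:2].round(1).tolist())
F=Fix((505,78),np.radians(-9.3));print("tool in fix",F.f(s["tool_pos"]))
E
```

```text
20.5 [557.11300275 -26.6515301   32.63229377] 91.58479198365559 [ 3.37902409 -6.93796013 -0.62993465] along -7.028757637419789
[[15, 0], [18, 112], [296, 169], [333, 0], [317, 0], [310, 7], [302, 7], [299, 0], [123, 0], [234, 27], [220, 110], [107, 86], [110, 0]]
[[433.9, 91.2], [425.8, 42.8], [563.3, 18.5], [576.9, 95.3], [569.7, 95.1], [566.7, 92.3], [563.0, 92.2], [561.6, 94.9], [482.4, 92.6], [532.2, 83.2], [524.9, 46.5], [470.8, 56.0], [476.6, 92.4]]
tool in fix [ 68.34010181 -94.85430034]
```

Request:
{"op": "step_arm", "data": {
  "rows": [
    [[0.5, -0.2, 0], 0.6],
    [[1, -0.3, 0], 1.2]
  ]
}}

```text
time: 20.75
tool_pos: [556.7, -25.7, 32.6]
tcp_rot: [179.9, 0.1, 90.4]
ft_force: [2.9, -5.7, -1.3]
finger_gap: 0.3
grip_force: 3.3
```

Request:
{"op": "step_arm", "data": {
  "rows": [
    [[0.5, -0.2, 0], 0.6],
    [[1, -0.3, 0], 1.2]
  ]
}}

```text
time: 20.95
tool_pos: [556.3, -24.7, 32.6]
tcp_rot: [179.9, 0.1, 89.2]
ft_force: [2.2, -6.9, -0.5]
finger_gap: -0.0
grip_force: 3.4
```

Request:
{"op": "step_arm", "data": {
  "rows": [
    [[0.5, -0.2, 0], 0.6],
    [[1, -0.3, 0], 1.2]
  ]
}}

```text
time: 21.15
tool_pos: [556.0, -23.7, 32.6]
tcp_rot: [179.9, 0.1, 88.0]
ft_force: [2.4, -7.1, -0.1]
finger_gap: 0.5
grip_force: 3.4
```

Request:
{"op": "step_arm", "data": {
  "rows": [
    [[0.5, -0.2, 0], 0.6],
    [[1, -0.3, 0], 1.2]
  ]
}}

```text
time: 21.35
tool_pos: [555.6, -22.7, 32.6]
tcp_rot: [179.9, 0.1, 86.8]
ft_force: [1.0, -7.1, 0.2]
finger_gap: -0.2
grip_force: 3.4
```

Request:
{"op": "step_arm", "data": {
  "rows": [
    [[0.5, -0.1, 0], 0.6],
    [[1, -0.2, 0], 1.2]
  ]
}}

```text
time: 21.55
tool_pos: [555.3, -21.8, 32.6]
tcp_rot: [179.9, 0.1, 85.6]
ft_force: [0.7, -8.2, 1.1]
finger_gap: -0.6
grip_force: 3.8
```

Request:
{"op": "step_arm", "data": {
  "rows": [
    [[0.5, -0.1, 0], 0.6],
    [[1, -0.2, 0], 1.2]
  ]
}}

```text
time: 21.75
tool_pos: [555.0, -21.0, 32.6]
tcp_rot: [179.9, 0.2, 84.4]
ft_force: [-0.0, -8.9, 1.7]
finger_gap: 0.3
grip_force: 4.6
```

Request:
{"op": "step_arm", "data": {
  "rows": [
    [[0.5, -0.1, 0], 0.6],
    [[1, -0.2, 0], 1.2]
  ]
}}

```text
time: 21.95
tool_pos: [554.7, -20.3, 32.5]
tcp_rot: [179.9, 0.2, 83.2]
ft_force: [-2.1, -10.1, 1.6]
finger_gap: -0.0
grip_force: 5.2
```

```bash
python3 - <<'E'
from h import *
plate('w16')
c=get_calibration("wrist");im=cv2.imread("pics/w16.png");g=im.max(2)
for z,u in((1,0),):
    print(proj(c,[[*cl(p,0)[:2],76.5] for p in(1.4,1.45,1.5,1.55)]).round(0).tolist())
E
```

```text
22.0 [554.8 -20.3  32.6] [179.9   0.2  83.1] [-1.2 -9.5  2.3]
[ 0 67] [433.3  88.1] 45.9 -99.1
[ 18 164] [426.   42.7] 139.3 -10.2
[289 180] [563.1  18.1] 82.2 79.9
[268   0] [562.8 100.8] 102.9 173.3
[[279.0, 256.0], [279.0, 250.0], [278.0, 245.0], [278.0, 239.0]]
```

Request:
{"op": "step_arm", "data": {
  "rows": [
    [[0.5, -0.1, 0], 0.6],
    [[1, -0.1, 0], 1.2]
  ]
}}

```text
time: 22.2
tool_pos: [554.5, -19.6, 32.5]
tcp_rot: [179.9, 0.2, 82.0]
ft_force: [-3.2, -11.8, 3.1]
finger_gap: -0.3
grip_force: 6.0
```

Request:
{"op": "step_arm", "data": {
  "rows": [
    [[0.4, 0, 0], 0.4],
    [[0.8, 0, 0], 0.8],
    [[0.8, 0, 0], 0.8]
  ]
}}

```text
time: 22.5
tool_pos: [554.3, -19.0, 32.5]
tcp_rot: [180.0, 0.2, 81.2]
ft_force: [-2.9, -11.8, 3.8]
finger_gap: 0.1
grip_force: 6.2
```

Bitten about 3 mm past first contact. Withdraw.

Request:
{"op": "step_arm", "data": {
  "rows": [
    [[-1, 0, 0], 0],
    [[-3, 0, 0], 0],
    [[-7, 0, 0], 0],
    [[-14, 0, 0], 0],
    [[-20, 0, -5], 0],
    [[-22, 0, -40], 0],
    [[-22, 0, -80], 0],
    [[-22, 0, -120], 0],
    [[-22, 0, -120], 0],
    [[-22, 0, -120], 0]
  ]
}}

```text
time: 23.5
tool_pos: [552.4, -38.6, 153.8]
tcp_rot: [179.8, 0.0, 81.3]
ft_force: [-0.7, 0.6, 0.2]
finger_gap: 0.1
grip_force: 0.0
```

```bash
python3 - <<'E'
from h import *
plate('w17')
c=get_calibration("wrist");im=cv2.imread("pics/w17.png");g=im.max(2)
m=((g>135)&(np.ptp(im.astype(int),axis=2)<30)).astype(np.uint8);m[300:]=0
n,l,st,ce=cv2.connectedComponentsWithStats(m)
for i in range(1,n):
    if st[i,4]>40: print(st[i],ce[i].round(0))
print("post",proj(c,[[*cl(p,0)[:2],76.5] for p in(1.4,1.45,1.5,1.55)]).round(0).tolist(),"axis",proj(c,[[605.9,-4.7,36]]))
p=[tuple(x) for x in proj(c,[[*cl(1.5,0)[:2],76.5]]).round().astype(int)][0]
print(g[p[1]-16:p[1]+17:4,p[0]-20:p[0]+60:4])
E
```

```text
23.55 [551.3 -38.3 152. ] [180.   -0.   81.3] [ 0.4 -0.4 -0.3]
[287  20] [579.2 106. ] 50.5 169.0
[211  17] [519.3 117.2] 78.9 169.8
[115  48] [436.9 106.9] 64.4 -99.8
[124 129] [426.   43.4] 139.0 -10.4
[283 134] [562.7  18.2] 89.3 79.4
[    0     0    84   205 13501] [ 35. 103.]
[  111     0   177   135 16284] [203.  71.]
[  290     0   270   300 49128] [455. 179.]
[509   0  51  32 925] [531.  11.]
[ 175   66   55   35 1846] [202.  83.]
[ 267  141   80   30 1470] [307. 155.]
[  65  219  131   68 7368] [131. 254.]
post [[280.0, 169.0], [280.0, 166.0], [280.0, 162.0], [280.0, 159.0]] axis [[336.98045157 152.98187272]]
[[ 36  40  55  67 156 155  89 108 112 118 127 136 150 166 172 177 155 211
  214 210]
 [ 40  42 209 199  97  98 205 224 224 225 225 225 225 225 225 224 194 211
  209 205]
 [ 37  38 208 146 201 196 136 225 225 225 225 225 225 225 225 220 203 209
  207 204]
 [ 38  37 169 205 208 210 203 223 225 225 225 225 225 225 225 223 185 203
  202 201]
 [ 38  39 130 199 201 202 204 197 197 195 189 183 172 155 144 137 107 190
  197 194]
 [ 40  37  42 183 196 198 179  40  39  40  39  38  37  39  40  40  41  49
  102 104]
 [ 39  39  39  55 134 131  49  38  36  39  38  38  37  37  41  40  40  40
   40  41]
 [ 39  38  38  39  39  39  38  37  39  40  39  39  39  38  41  39  40  39
   41  40]
 [ 39  37  38  39  39  40  39  40  40  40  39  39  39  39  40  40  40  40
   40  37]]
```

The plate is unchanged at -10.4°, the clamp has stayed shut at about 1.5 rad, and the robot is clear. Handing in.

```bash
python3 -c "
from bench import r
print(r.hand_in())"
```

```text
the job is handed in; nothing more can be done
None
```

I turned the plate onto the stop screw and pressed it there at about 12 N for over a second. I then swung the clamp shut about 3 mm past first contact (highest reading about 12 N on the post), backed the robot clear and handed the job in at about 24 s; no verdict came back.

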